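Close the stake box

TASK

The wooden stake box on the jeweller's bench cannot be closed because the tall stepped steel mandrel in it stands up past the fill line. Lift the mandrel out and stand it upright in the felt-lined tray, then put the box's large lid on so that it sits flat and fully home on the rim. Set both down, do not drop them.

Things in the scene. Friction and masses are not known exactly. Their poses are not given: they have to be found in the camera images.
- stake_box: Open light wood box, fixed, 142 (x) x 112 (y) x 66 mm, walls and floor 6 mm, fill line scribed inside 12 mm below the rim. In it, in any order along its x: the tall mandrel and two low steel pieces (stepped stub 42 mm tall, dimpled block 36 mm) that are below the line and stay clear of the lid. Origin: centre of its underside, on the bench; z up, x along the long side.
- lid: Large light wood lid, lying on the bench: plate 160 (x) x 130 (y) mm, 8 to 16 mm above the origin; on it an upright grip bar 70 (x) x 18 (y) mm, 16 to 50 mm up; below, two battens (112 x 82 mm in all) that enter the box mouth with 9 mm to spare each side, either way round. Origin: centre of the battens' underside; seated it is 58 mm above the box's origin. 0.22 kg. Not the small lid with a knob.
- mandrel: Stepped steel mandrel standing upright in the box, 105 mm tall, round steps: 36 mm diameter up to 30 mm, 30 mm diameter up to 65 mm, 24 mm diameter from 65 to 105 mm (above the rim: grip here). Origin: centre of its underside, z up its axis. About 0.4 kg. The shorter wooden mandrel on the bench is a bystander.
- tray: Shallow empty wooden tray with a grey felt floor, fixed to the bench, 150 (x) x 130 (y) x 20 mm outside, walls 6 mm, floor 6 mm above its underside. Origin: centre of its underside; z up.
There are look-alikes about, which are no part of the job. What is shaped like the mandrel but black or blue is not meant.

How it is judged:
By the outcome, as a careful person would: the job done as asked, in the order asked, and still so for the second after the job is handed in, with the robot touching nothing.
It also fails if it takes over 72 s, if anything falls off the work surface, if the arm or the gripper's body presses on something with over 40 N, if the wrist force passes 120 N, or if a joint passes its speed limit or range.

ROBOT

A 6-joint arm with a two-finger parallel gripper is mounted at the origin on the work surface. World frame = base frame: x ahead of the robot, y to its left, z up, the work surface at z = 0. Lengths are in mm, angles in rad, forces in N, time in s.
With the tool pointing down it reaches from about 375 to 975 mm from the base axis. Payload 3.8 kg.
Tool frame: the origin (TCP) lies at the very end of the fingers, on their centre line; the grasp point (between the pads) lies 19 mm behind it; z points along the fingers, y is the line along which they close (so a half turn about z gives the same grasp; the last joint's range is limited). The gripper opens to 88 mm and grips with 3 to 60 N. Pads are 18 mm wide; open, the fingers measure 123 mm over their backs; the gripper's body (75 mm by 187 mm) begins 45 mm behind the grasp point.
Start: joints at [-1.275, 0.264, 1.604, -0, 1.274, -0.037], TCP at [220.511, -637.96, 238.706] pointing down, gripper open.
Joint ranges: [-2.63, 2.63], [-0.94, 2.18], [0.31, 2.57], [-1.31, 4.45], [0, 2.66], [-2.55, 2.55]. Speed limits (rad/s): [2.57, 2.57, 3.14, 3.14, 3.14, 3.14].

INTERFACE

Orientations are given as a rotation vector (axis times angle).
In Python, from station import env gives the robot as it stands.
- The arm moves only by the tool arm_command, never from a script. Its arguments are lists of equal length, an entry for each row: "hand": the closure, from 0 (fully open) to 1 (shut); "translation": the shift along the world's x, y, z scaled (see below), a list of three; "rot": the turn, a rotation vector about the world's x, y, z scaled (see below), a list of three. A call has 1 to 12 rows; each row shifts and turns the commanded pose from where the row before left it; what a row does not reach is not made up. The controller multiplies each number of a shift by 0.06 m and each number of a turn by 6 degrees. A row lasts 1/8 s, in which the tool goes at most 62.5 mm and 10.7 degrees, less where a joint would pass 70% of its speed; a pose out of reach is approached as far as the arm can. A call with a number of a shift or a turn outside -1 to 1 is refused whole. A call with a gripper value outside its range is refused whole. The fingers move at their own pace and stop on an object; "newtons" is the grip in N (left out, the last holds). Time passes only in rows, so rows that do not move let the fingers close. It gives the time, the measured TCP pose, the force and the opening at its end, in the units of the state.
- env.state(): the state, without advancing time (a new reading comes with each control period).
- env.grab_frame(name): name is "scene" or "top"; returns a dict with "image" (400x640x3 uint8, red, green, blue), "K" (3x3 intrinsics, pixels), "dist" ([k1, k2, p1, p2, k3] as OpenCV has them; the pictures are not rectified), "world_from_camera" (4x4, takes a point from camera to world coordinates). Camera axes: x right, y down, z forward; pixel columns grow to the right and rows downward; lengths in mm; the calibration is good to about 2 mm. A picture is of the moment at which its call begins. There is no depth.
- env.sign_off(): hands the job in, once; it reports no verdict.
The state is a dict: "time": time; "q": joint angles; "qvel": joint speeds; "joint_efforts": joint torques, N m; "tool_pos": TCP position; "orientation": TCP orientation; "ft_force": force on the tool from outside, world axes, zero at the start; "moment": the same for the moment, N m; "grip_width": finger opening in mm.
Only numpy, scipy, OpenCV 4.12 (cv2) and the standard library are available. Lean on these libraries where they do the work, as an engineer would, in place of code of your own. Each camera call takes 0.05 s, during which the arm holds its last target. There are 200 camera calls.

## Working session

There is one attempt and no reset: what is moved stays moved. The work goes in short steps, Python scripts to look and compute and a tool call to move; the robot and the scene stay as the last step left them, time stands still between calls to the robot, and variables do not carry over. Pictures are saved under pics/ and viewed, on a budget of 10 in all, crops included, one or two more only if the job needs it, and the job is handed in when it is done.

Besides the shell and the picture viewer there is one more tool, called after "Emit:" as a command line: name --argument value ..., lists and objects as JSON in quotes. arm_command: Moves the arm, as the interface text tells. Shifts and turns lie within -1 to 1; 1 stands for 0.06 m of shift or 6 degrees of turn. Its arguments: {"type":"object","properties":{"hand":{"type":"array"},"translation":{"type":"array"},"rot":{"type":"array"},"newtons":{"type":"number"}},"required":["hand","translation","rot"]}

```bash
mkdir -p pics; cat > h.py <<'E'
import numpy as np, cv2
from station import env
def grab(n,save=None):
    f=env.grab_frame(n)
    f={k:(np.array(v) if k!='image' else v) for k,v in f.items()}
    if save: cv2.imwrite('pics/'+save,cv2.cvtColor(f['image'],cv2.COLOR_RGB2BGR))
    return f
def ray(f,uv):
    p=cv2.undistortPoints(np.array(uv,float).reshape(-1,1,2),f['K'],f['dist']).reshape(-1,2)
    T=f['world_from_camera']; d=np.c_[p,np.ones(len(p))]@T[:3,:3].T
    return T[:3,3],d
def onz(f,uv,z):
    o,d=ray(f,uv); return o+d*((z-o[2])/d[:,2])[:,None]
def proj(f,P):
    T=np.linalg.inv(f['world_from_camera'])
    r,_=cv2.Rodrigues(T[:3,:3]); return cv2.projectPoints(np.array(P,float).reshape(-1,1,3),r,T[:3,3],f['K'],f['dist'])[0].reshape(-1,2)
E
python3 - <<'E'
from h import *
for n in('top','scene'):
    f=grab(n,n+'0.png'); print(n,f['world_from_camera'].round(2).tolist(),f['K'].round(0).tolist(),f['dist'])
s=env.state();print(s)
E
```

```text
top [[0.0, -1.0, 0.1, 375.1], [-1.0, -0.0, -0.02, 1.83], [0.02, -0.1, -1.0, 880.26], [0.0, 0.0, 0.0, 1.0]] [[422.0, 0.0, 319.0], [0.0, 422.0, 204.0], [0.0, 0.0, 1.0]] [-0.06166681  0.          0.          0.          0.        ]
scene [[0.46, 0.76, -0.46, 926.42], [0.89, -0.4, 0.23, -213.71], [-0.0, -0.51, -0.86, 871.71], [0.0, 0.0, 0.0, 1.0]] [[428.0, 0.0, 322.0], [0.0, 428.0, 200.0], [0.0, 0.0, 1.0]] [-0.07982719  0.          0.          0.          0.        ]
{'time': 0.1, 'q': array([-1.27489933e+00,  2.64629362e-01,  1.60521245e+00, -1.03898796e-05,
        1.27373647e+00, -3.69176169e-02]), 'qvel': array([ 0.00054   , -0.00143377, -0.00111385, -0.00050995,  0.0010133 ,
       -0.00037969]), 'joint_efforts': array([-3.50330047e-04, -5.03618574e+01, -3.58071363e+01,  7.30660418e-02,
        2.33809993e-02, -5.85024100e-05]), 'tool_pos': array([ 220.32172004, -637.35054066,  237.55867602]), 'orientation': array([-3.09625404e+00, -5.20053326e-01,  4.17961999e-04]), 'ft_force': array([ 0.1320291 , -0.23821659, -0.14110453]), 'moment': array([-0.03014604, -0.00499228,  0.03028099]), 'grip_width': 87.95648158855984}
```

View pics/top0.png

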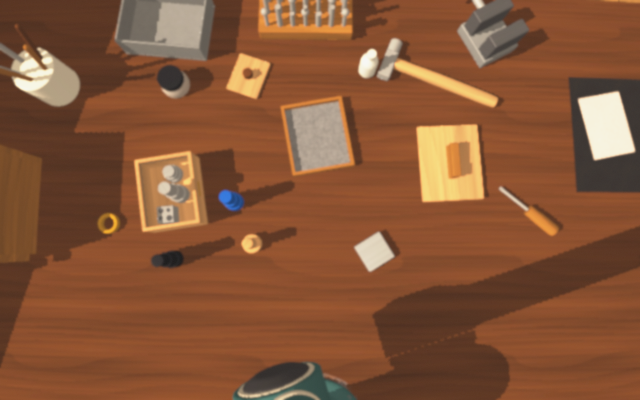

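View pics/scene0.png

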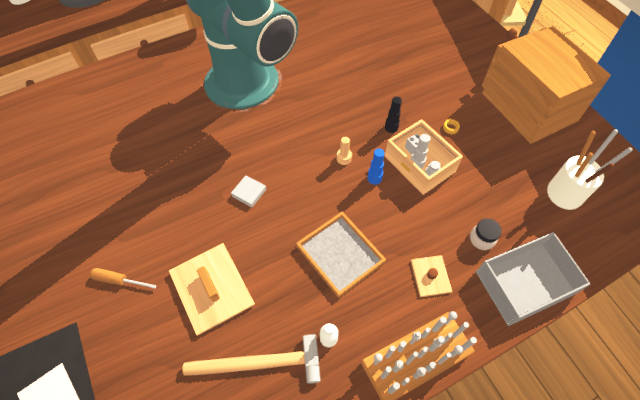

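The mandrel in the top view could be confused with black (168,260), blue (231,200), wooden (252,243), and, inside the box, the steel pieces at (172,173), (172,190) and (166,214, the dimpled block). The large lid is at (450,162), with its bar at (458,160). The small knobbed lid is at (248,76), the grey box at (165,25), and the felt tray at (318,135). Next is a close crop of the box in both views.

```bash
python3 - <<'E'
import cv2,numpy as np
t=cv2.imread('pics/top0.png')[140:240,120:220]; s=cv2.imread('pics/scene0.png')[110:210,375:475]
a=[cv2.resize(i,(400,400),interpolation=cv2.INTER_CUBIC) for i in(t,s)]
cv2.imwrite('pics/crop1.png',np.hstack(a))
t=cv2.imread('pics/top0.png')
a=[cv2.resize(i,(400,400),interpolation=cv2.INTER_CUBIC) for i in(t[85:185,270:370],t[112:212,400:500])]
cv2.imwrite('pics/crop2.png',np.hstack(a))
E
```

```text
(no output)
```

View pics/crop1.png

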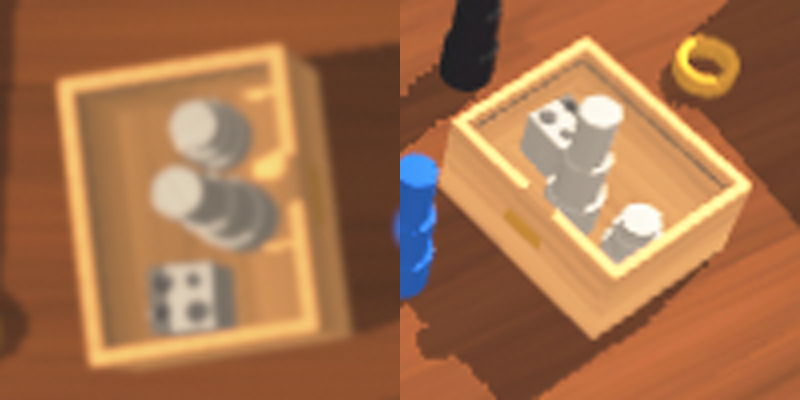

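View pics/crop2.png

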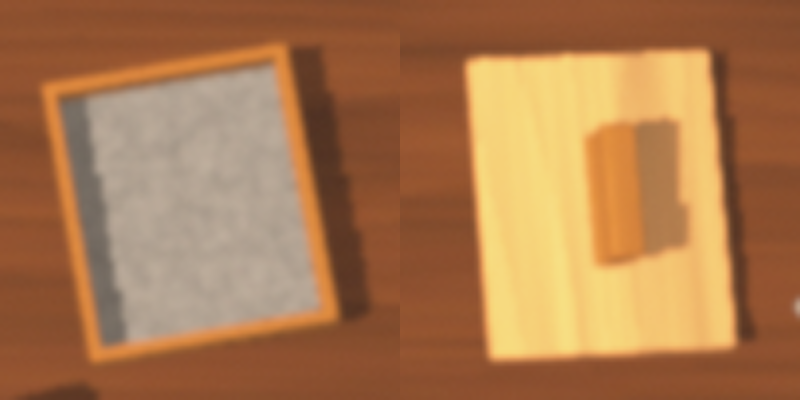

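The middle piece is the steel mandrel. Its top is at about (164.5,188) in the top view and (425.5,138) in the scene view, and it stands above the rim. The stub is at (169,172) and the block at (166,214). The lid and tray outlines are also clear in the second crop.

```bash
python3 - <<'E'
from h import *
f=grab('top'); g=grab('scene')
def rect(f,crop,off,z,n):
    uv=np.array(crop)/4+off-0.4; P=onz(f,uv,z)
    c=P.mean(0); e=[np.linalg.norm(P[i]-P[(i+1)%4]) for i in range(4)]
    a=[(P[3]-P[0])+(P[2]-P[1]),(P[1]-P[0])+(P[2]-P[3])]
    print(n,c.round(1),np.round(e,1),[np.degrees(np.arctan2(v[1],v[0])).round(1) for v in a])
    return P
rect(f,[(57,82),(285,45),(320,328),(95,367)],(120,140),66,'box')
rect(f,[(42,88),(288,42),(338,320),(95,362)],(270,85),20,'tray')
rect(f,[(65,60),(310,50),(338,347),(90,360)],(400,112),16,'lid')
# bar top
print('bar',onz(f,np.array([(212,194)])/4+(400,112)-.4,50))
# mandrel: top ellipse in two views
p=np.array([(178,193)])/4+(120,140)-.4
q=np.array([(202,113)])/4+(375,110)-.4
print('m top',onz(f,p,111),'scene',onz(g,q,111))
print('stub',onz(f,np.array([(193,125)])/4+(120,140)-.4,48),'scene',onz(g,np.array([(240,222)])/4+(375,110)-.4,48))
# lid scene colour mask; box scene corners
print('box scene',[onz(g,np.array([c])/4+(375,110)-.4,66)[0].round(1).tolist() for c in[(188,38),(350,184),(217,278),(52,120)]])
E
```

```text
box [478.9 287.   66. ] [114.4 140.9 111.1 142.4] [np.float64(-170.5), np.float64(-80.3)]
tray [602.7  -7.2  20. ] [132.1 151.2 127.7 148.6] [np.float64(-169.6), np.float64(-79.2)]
lid [ 547.4 -286.5   16. ] [132.8 159.7 132.1 159.8] [np.float64(-176.8), np.float64(-86.9)]
bar [[ 545.09950361 -280.63840172   50.        ]]
m top [[478.35987259 276.36650122 111.        ]] scene [[483.78018036 275.79004557 111.        ]]
stub [[521.19699204 292.60827329  48.        ]] scene [[525.84049224 289.42930825  48.        ]]
box scene [[404.1, 331.1, 66.0], [541.9, 352.7, 66.0], [560.6, 244.2, 66.0], [420.7, 221.0, 66.0]]
```

Emit:
arm_command --hand '[0,0,0,0,0,0,0,0,0,0]' --translation '[[0.467,0.9,0],[0.467,0.9,0],[0.467,0.9,0],[0.467,0.9,0],[0.467,0.9,0],[0.467,0.9,0],[0.467,0.9,0],[0.467,0.9,0],[0.467,0.9,0],[0.467,0.9,0]]' --rot '[[0,0,-0.16],[0,0,-0.16],[0,0,-0.16],[0,0,-0.16],[0,0,-0.16],[0,0,-0.16],[0,0,-0.16],[0,0,-0.16],[0,0,-0.16],[0,0,-0.16]]' --newtons 30

```text
time: 1.45
tool_pos: [501.3, -96.1, 238.9]
orientation: [3.131, 0.258, 0.001]
ft_force: [1.0, -1.0, 0.9]
grip_width: 88.2
```

Emit:
arm_command --hand '[0,0,0,0,0,0,0,0,0,0]' --translation '[[0,0.9,0],[0,0.9,0],[0,0.9,0],[0,0.9,0],[0,0.9,0],[-0.1,0.9,0],[-0.2,0.7,0],[0,0.1,0],[0,0,0],[0,0,0]]' --rot '[[0,0,0],[0,0,0],[0,0,0],[0,0,0],[0,0,0],[0,0,0],[0,0,0],[0,0,0],[0,0,0],[0,0,0]]'

```text
time: 2.7
tool_pos: [483.0, 272.8, 238.6]
orientation: [3.13, 0.257, -0.0]
ft_force: [-0.5, -1.0, 0.2]
grip_width: 88.0
```

Emit:
arm_command --hand '[0,0,0,0]' --translation '[[-0.03,0.05,-0.7],[0,0,-0.7],[0,0,-0.45],[0,0,0]]' --rot '[[0,0,0],[0,0,0],[0,0,0],[0,0,0]]'

```text
time: 3.2
tool_pos: [479.3, 274.7, 125.1]
orientation: [3.129, 0.256, -0.008]
ft_force: [0.1, -0.5, -0.0]
grip_width: 88.3
```

```bash
python3 - <<'E'
from h import *
f=grab('top','t1.png');g=grab('scene','s1.png')
p=env.state()['tool_pos'];print(p,proj(f,p),proj(g,p))
u,v=proj(g,p)[0].astype(int)
a=[cv2.resize(cv2.imread('pics/'+n)[y:y+100,x:x+100],(400,400),interpolation=3) for n,x,y in(('t1.png',120,140),('s1.png',375,80))]
cv2.imwrite('pics/c3.png',np.hstack(a))
E
```

```text
[481.70550579 276.37614967 128.5180858 ] [[160.79388634 184.71510011]] [[426.34139822 132.16473301]]
```

View pics/c3.png

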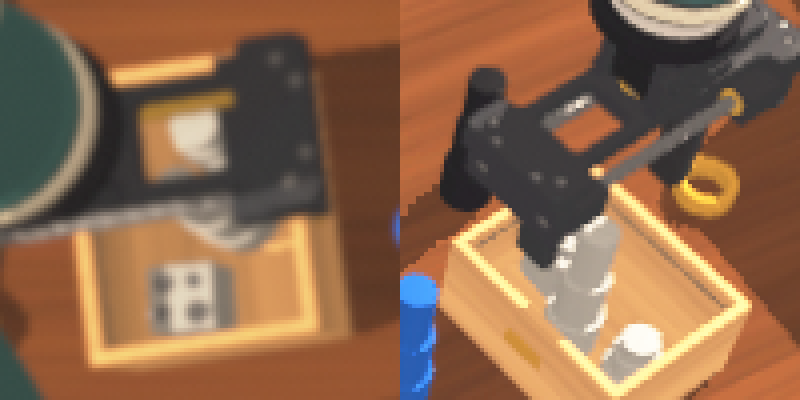

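The near finger tip is at crop (545,260) and the far one around (685,180). They straddle the mandrel top at (602,233), so I'm descending and gripping.

Emit:
arm_command --hand '[0,0,0,0.8,0.8,0.8,0.8,0.8,0.8,0.8,0.8,0.8]' --translation '[[0,0,-0.45],[0,0,-0.4],[0,0,0],[0,0,0],[0,0,0],[0,0,0],[0,0,0],[0,0,0],[0,0,0],[0,0,0],[0,0,0],[0,0,0]]' --rot '[[0,0,0],[0,0,0],[0,0,0],[0,0,0],[0,0,0],[0,0,0],[0,0,0],[0,0,0],[0,0,0],[0,0,0],[0,0,0],[0,0,0]]' --newtons 35

```text
time: 4.8
tool_pos: [480.8, 277.2, 76.6]
orientation: [-3.131, -0.259, 0.0]
ft_force: [-0.7, 1.4, -1.7]
grip_width: 23.3
```

Emit:
arm_command --hand '[0.8,0.8,0.8,0.8,0.8,0.8,0.8,0.8]' --translation '[[0,0,0.15],[0,0,0.3],[0,0,0.4],[0,0,0.4],[0,0,0.4],[0,0,0.4],[0,0,0.2],[0,0,0]]' --rot '[[0,0,0],[0,0,0],[0,0,0],[0,0,0],[0,0,0],[0,0,0],[0,0,0],[0,0,0]]'

```text
time: 5.8
tool_pos: [481.6, 277.3, 213.3]
orientation: [-3.13, -0.259, -0.004]
ft_force: [-0.0, 0.3, -3.9]
grip_width: 22.9
```

Emit:
arm_command --hand '[0.8,0.8,0.8,0.8,0.8,0.8,0.8,0.8,0.8,0.8,0.8,0.8]' --translation '[[0.1,-0.2,0],[0.2,-0.4,0],[0.22,-0.55,0],[0.25,-0.6,0],[0.25,-0.6,0],[0.25,-0.6,0],[0.25,-0.6,0],[0.2,-0.5,0],[0.15,-0.35,0],[0.13,-0.2,0],[0.02,-0.13,0],[0,0,0]]' --rot '[[0,0,0],[0,0,0],[0,0,0],[0,0,0],[0,0,0],[0,0,0],[0,0,0],[0,0,0],[0,0,0],[0,0,0],[0,0,0],[0,0,0]]'

```text
time: 7.3
tool_pos: [601.9, -6.6, 211.5]
orientation: [-3.131, -0.259, 0.001]
ft_force: [0.0, -0.3, -2.5]
grip_width: 22.9
```

Emit:
arm_command --hand '[0.8,0.8,0.8,0.8,0.8,0.8]' --translation '[[0,0,-0.5],[0,0,-0.6],[0,0,-0.4],[0,0,-0.2],[0,0,0],[0,0,0]]' --rot '[[0,0,0],[0,0,0],[0,0,0],[0,0,0],[0,0,0],[0,0,0]]'

```text
time: 8.05
tool_pos: [603.2, -6.5, 111.1]
orientation: [3.131, 0.26, 0.004]
ft_force: [0.3, 0.5, -3.3]
grip_width: 23.1
```

```bash
python3 - <<'E'
from h import *
f=grab('top','t2.png');g=grab('scene','s2.png')
s=env.state();p=s['tool_pos'];print(p,s['ft_force'],proj(f,p),proj(g,p))
u,v=proj(g,p)[0].astype(int)
a=[cv2.resize(cv2.imread('pics/'+n)[y:y+130,x:x+130],(400,400),interpolation=3) for n,x,y in(('t2.png',260,75),('s2.png',280,150))]
cv2.imwrite('pics/c4.png',np.hstack(a))
E
```

```text
[603.31352516  -6.73100975 111.36565461] [ 0.06709075  0.35675225 -3.23524845] [[317.6060805  122.04344246]] [[341.41178556 230.86656122]]
```

View pics/c4.png

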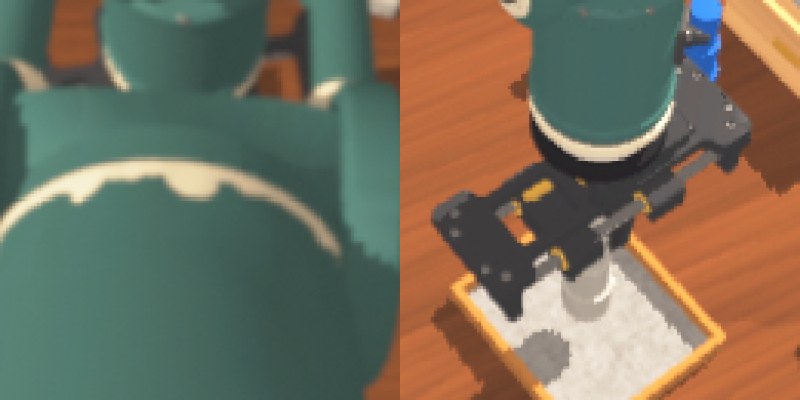

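The mandrel hangs upright over the tray, with its bottom at about crop (590,305), so I'm lowering it gently.

Emit:
arm_command --hand '[0.8,0.8,0.8,0.8,0.8,0.8]' --translation '[[0,0,-0.2],[0,0,-0.2],[0,0,-0.1],[0,0,-0.04],[0,0,0],[0,0,0]]' --rot '[[0,0,0],[0,0,0],[0,0,0],[0,0,0],[0,0,0],[0,0,0]]'

```text
time: 8.9
tool_pos: [602.4, -6.8, 77.5]
orientation: [3.131, 0.259, 0.001]
ft_force: [0.8, 0.5, -3.2]
grip_width: 22.9
```

Emit:
arm_command --hand '[0.8,0.8,0.8]' --translation '[[0,0,-0.02],[0,0,0],[0,0,0]]' --rot '[[0,0,0],[0,0,0],[0,0,0]]'

```text
time: 9.28
tool_pos: [602.5, -6.8, 76.6]
orientation: [3.131, 0.259, 0.001]
ft_force: [-0.2, 0.1, 0.2]
grip_width: 23.3
```

Emit:
arm_command --hand '[0.8,0.8,0.7,0.6,0.5,0.3,0,0,0,0,0,0]' --translation '[[0,0,-0.01],[0,0,0],[0,0,0],[0,0,0],[0,0,0],[0,0,0],[0,0,0],[0,0,0],[0,0,0.3],[0,0,0.7],[0,0,0.8],[0,0,0.7]]' --rot '[[0,0,0],[0,0,0],[0,0,0],[0,0,0],[0,0,0],[0,0,0],[0,0,0],[0,0,0],[0,0,0],[0,0,0],[0,0,0],[0,0,0]]'

```text
time: 10.78
tool_pos: [602.6, -6.8, 229.0]
orientation: [3.131, 0.259, 0.004]
ft_force: [0.9, -0.1, -0.0]
grip_width: 88.1
```

Emit:
arm_command --hand '[0,0,0,0,0,0,0,0]' --translation '[[-0.13,-0.66,0],[-0.13,-0.66,0],[-0.13,-0.67,0],[-0.13,-0.67,0],[-0.13,-0.67,0],[-0.13,-0.67,0],[-0.13,-0.67,0],[0,0,0]]' --rot '[[0,0,-0.15],[0,0,-0.15],[0,0,-0.15],[0,0,-0.15],[0,0,-0.15],[0,0,-0.15],[0,0,-0.14],[0,0,0]]'

```text
time: 11.78
tool_pos: [547.1, -289.7, 227.0]
orientation: [3.139, 0.083, 0.002]
ft_force: [0.5, 0.5, 0.6]
grip_width: 87.8
```

Emit:
arm_command --hand '[0,0,0,0,0]' --translation '[[0,0,-0.8],[0,0,-0.9],[0,0,-0.5],[0,0,0],[0,0,0]]' --rot '[[0,0,0],[0,0,0],[0,0,0],[0,0,0],[0,0,0]]'

```text
time: 12.4
tool_pos: [548.9, -287.0, 95.6]
orientation: [3.139, 0.09, 0.004]
ft_force: [0.4, 0.3, 0.5]
grip_width: 88.1
```

```bash
python3 - <<'E'
from h import *
f=grab('top','t3.png');g=grab('scene','s3.png')
s=env.state();p=s['tool_pos'];print(p,s['orientation'],s['ft_force'],proj(g,p))
a=[cv2.resize(cv2.imread('pics/'+n)[y:y+130,x:x+130],(400,400),interpolation=3) for n,x,y in(('s3.png',280,150),('s3.png',150,220))]
cv2.imwrite('pics/c5.png',np.hstack(a))
E
```

```text
[ 549.38703233 -287.55825963   96.31237293] [3.13810264 0.08905127 0.006064  ] [ 0.04775249 -0.8770873  -0.09169793] [[200.13347304 271.78599398]]
```

View pics/c5.png

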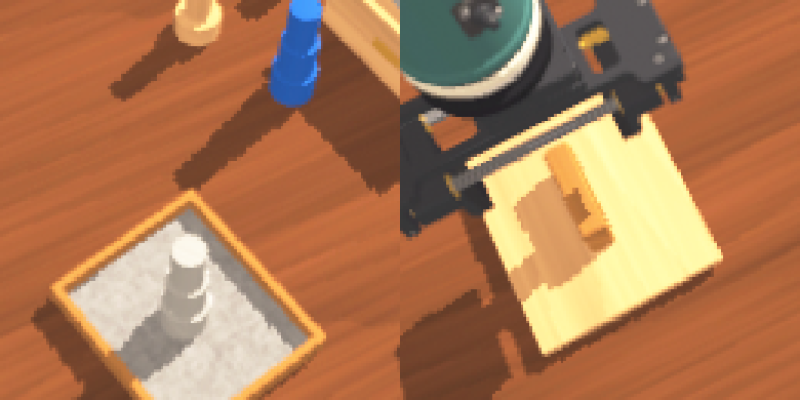

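The mandrel stands upright in the tray. The lid's bar lies between the open fingers and parallel to the pads. A quick cross-check of the lid centre comes next, using a lid mask in both views.

```bash
python3 - <<'E'
from h import *
for n,box in(('top',(100,215,400,500)),('scene',(230,350,155,270))):
    f=grab(n); im=cv2.imread('pics/%s0.png'%n); y0,y1,x0,x1=box
    h=cv2.cvtColor(im,cv2.COLOR_BGR2HSV); m=((h[...,2]>175)&(h[...,1]<175)).astype(np.uint8)
    k=np.zeros_like(m);k[y0:y1,x0:x1]=m[y0:y1,x0:x1]
    c=max(cv2.findContours(k,0,2)[0],key=cv2.contourArea)
    P=onz(f,c.reshape(-1,2).astype(float),16)[:,:2].astype(np.float32)
    print(n,cv2.minAreaRect(P))
E
```

```text
top ((547.119384765625, -285.40240478515625), (163.386962890625, 134.4204559326172), 3.0722970962524414)
scene ((543.8294677734375, -253.52297973632812), (180.66781616210938, 265.2105712890625), 2.800668716430664)
```

Emit:
arm_command --hand '[0,0,0,0,0,0.85,0.85,0.85,0.85,0.85,0.85,0.85]' --translation '[[-0.03,0,-0.4],[0,0.01,-0.45],[0,0,-0.3],[0,0,-0.07],[0,0,0],[0,0,0],[0,0,0],[0,0,0],[0,0,0],[0,0,0],[0,0,0],[0,0,0]]' --rot '[[0,0,0],[0,0,0],[0,0,0],[0,0,0],[0,0,0],[0,0,0],[0,0,0],[0,0,0],[0,0,0],[0,0,0],[0,0,0],[0,0,0]]' --newtons 40

```text
time: 14.1
tool_pos: [545.7, -286.3, 20.2]
orientation: [-3.14, -0.089, 0.0]
ft_force: [-0.0, 0.7, -1.4]
grip_width: 20.2
```

Emit:
arm_command --hand '[0.85,0.85,0.85,0.85]' --translation '[[0,0,0],[0,0,0],[0,0,0],[0,0,0]]' --rot '[[0,0,0],[0,0,0],[0,0,0],[0,0,0]]'

```text
time: 14.6
tool_pos: [545.7, -286.4, 20.2]
orientation: [3.14, 0.089, -0.0]
ft_force: [0.6, -1.6, -1.0]
grip_width: 17.8
```

Emit:
arm_command --hand '[0.85,0.85,0.85,0.85,0.85,0.85,0.85,0.85]' --translation '[[0,0,0.1],[0,0,0.3],[0,0,0.5],[0,0,0.6],[0,0,0.6],[0,0,0.6],[0,0,0.5],[0,0,0]]' --rot '[[0,0,0],[0,0,0],[0,0,0],[0,0,0],[0,0,0],[0,0,0],[0,0,0],[0,0,0]]'

```text
time: 15.6
tool_pos: [547.7, -287.4, 216.9]
orientation: [3.136, 0.088, 0.011]
ft_force: [-0.2, -0.3, -3.6]
grip_width: 17.6
```

Emit:
arm_command --hand '[0.85,0.85,0.85,0.85,0.85,0.85,0.85,0.85,0.85,0.85,0.85,0.85]' --translation '[[-0.095,0.4,0],[-0.095,0.7,0],[-0.095,0.9,0],[-0.095,0.9,0],[-0.095,0.9,0],[-0.095,0.9,0],[-0.095,0.9,0],[-0.095,0.9,0],[-0.095,0.9,0],[-0.095,0.9,0],[-0.095,0.7,0],[-0.095,0.5,0]]' --rot '[[0,0,0.086],[0,0,0.086],[0,0,0.086],[0,0,0.086],[0,0,0.086],[0,0,0.086],[0,0,0.086],[0,0,0.086],[0,0,0.086],[0,0,0.086],[0,0,0.086],[0,0,0.086]]'

```text
time: 17.1
tool_pos: [474.3, 285.4, 209.9]
orientation: [3.13, 0.262, -0.006]
ft_force: [0.3, -0.5, -2.9]
grip_width: 17.4
```

Emit:
arm_command --hand '[0.85,0.85,0.85,0.85,0.85]' --translation '[[0,0,0],[0,0,-0.5],[0,0,-0.7],[0,0,-0.3],[0,0,0]]' --rot '[[0,0,0],[0,0,0],[0,0,0],[0,0,0],[0,0,0]]'

```text
time: 17.73
tool_pos: [475.5, 282.2, 120.2]
orientation: [3.129, 0.257, -0.007]
ft_force: [0.2, 0.5, -2.2]
grip_width: 17.8
```

```bash
python3 - <<'E'
from h import *
f=grab('top','t4.png');g=grab('scene','s4.png')
s=env.state();p=s['tool_pos'];print(p,s['orientation'],s['ft_force'],proj(g,p))
a=[cv2.resize(cv2.imread('pics/'+n)[y:y+130,x:x+130],(400,400),interpolation=3) for n,x,y in(('t4.png',100,125),('s4.png',360,80))]
cv2.imwrite('pics/c6.png',np.hstack(a))
E
```

```text
[477.93407015 283.69986287 123.23429589] [-3.13057978e+00 -2.57301432e-01 -1.74235535e-03] [ 0.23544821 -0.10883472 -2.52399662] [[427.58123855 131.38205213]]
```

View pics/c6.png

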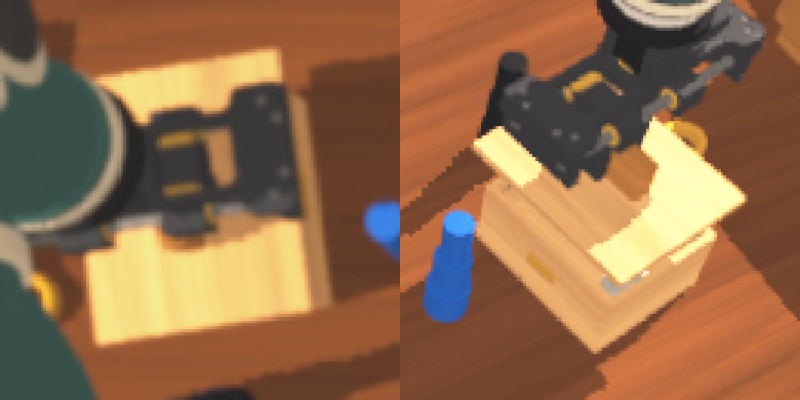

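The lid hovers over the box with its long side aligned. I'm checking its centre from the plate's opposite corners in each view.

```bash
python3 - <<'E'
from h import *
f=grab('top');g=grab('scene');p=env.state()['tool_pos'];print(p)
z=p[2]-20.2+16;s=.325
P=onz(f,np.array([(280,47),(95,346),(313,308)])*s+(100,125)-.4,z);print('top',P[:2].mean(0),P[2]-P[0],P[2]-P[1])
Q=onz(g,np.array([(75,140),(348,197),(226,283)])*s+(360,80)-.4,z);print('scene',Q[:2].mean(0),Q[2]-Q[0],Q[2]-Q[1])
E
```

```text
[478.67308893 284.17741207 124.2281489 ]
top [476.88787861 279.53450829 120.0281489 ] [-156.21887216  -24.6019484     0.        ] [  22.91294235 -128.7152562     0.        ]
scene [483.23871827 281.85528733 120.0281489 ] [158.54570294  25.61411125   0.        ] [  21.63940365 -124.11632159    0.        ]
```

Emit:
arm_command --hand '[0.85,0.85,0.85,0.85,0.85,0.85]' --translation '[[0.01,0.08,-0.2],[0,0,-0.2],[0,0,-0.15],[0,0,-0.05],[0,0,0],[0,0,0]]' --rot '[[0,0,0],[0,0,0],[0,0,0],[0,0,0],[0,0,0],[0,0,0]]'

```text
time: 18.68
tool_pos: [478.2, 288.6, 86.6]
orientation: [-3.131, -0.258, -0.001]
ft_force: [-0.2, -0.3, -3.3]
grip_width: 17.8
```

Emit:
arm_command --hand '[0.85,0.85,0.85,0.85,0.85]' --translation '[[0,0,-0.04],[0,0,-0.04],[0,0,0],[0,0,0],[0,0,0]]' --rot '[[0,0,0],[0,0,0],[0,0,0],[0,0,0],[0,0,0]]'

```text
time: 19.3
tool_pos: [477.9, 288.5, 81.6]
orientation: [-3.131, -0.258, -0.0]
ft_force: [-0.8, 0.7, -3.4]
grip_width: 17.5
```

No contact at 81.6, so the battens have entered the box mouth. Seated should be about 78.2.

Emit:
arm_command --hand '[0.85,0.85,0.85,0.85]' --translation '[[0,0,-0.03],[0,0,-0.015],[0,0,0],[0,0,0]]' --rot '[[0,0,0],[0,0,0],[0,0,0],[0,0,0]]'

```text
time: 19.8
tool_pos: [477.9, 288.4, 78.8]
orientation: [3.131, 0.258, -0.0]
ft_force: [-0.1, 0.1, -2.7]
grip_width: 17.5
```

Emit:
arm_command --hand '[0.85,0.85,0.85]' --translation '[[0,0,-0.01],[0,0,0],[0,0,0]]' --rot '[[0,0,0],[0,0,0],[0,0,0]]'

```text
time: 20.18
tool_pos: [478.0, 288.5, 78.3]
orientation: [-3.131, -0.258, -0.0]
ft_force: [-0.4, -0.6, -3.2]
grip_width: 17.6
```

Emit:
arm_command --hand '[0.85,0.85,0.85]' --translation '[[0,0,-0.014],[0,0,0],[0,0,0]]' --rot '[[0,0,0],[0,0,0],[0,0,0]]'

```text
time: 20.55
tool_pos: [478.0, 288.5, 78.2]
orientation: [-3.131, -0.258, -0.0]
ft_force: [-3.8, -2.5, 5.1]
grip_width: 17.9
```

There is contact at z 78.2, exactly the seated height, so I'm releasing and backing off.

Emit:
arm_command --hand '[0.8,0.7,0.6,0.4,0.2,0,0,0,0,0,0,0]' --translation '[[0,0,0],[0,0,0],[0,0,0],[0,0,0],[0,0,0],[0,0,0],[0,0,0],[0,0,0],[0,0,0.2],[0,0,0.6],[0,0,0.9],[0,0,0.9]]' --rot '[[0,0,0],[0,0,0],[0,0,0],[0,0,0],[0,0,0],[0,0,0],[0,0,0],[0,0,0],[0,0,0],[0,0,0],[0,0,0],[0,0,0]]'

```text
time: 22.05
tool_pos: [477.7, 288.3, 235.6]
orientation: [-3.131, -0.258, -0.0]
ft_force: [1.1, 0.0, 0.2]
grip_width: 88.3
```

Emit:
arm_command --hand '[0,0,0,0,0,0,0,0,0,0]' --translation '[[0,-0.7,0],[0,-0.8,0],[0,-0.8,0],[0,-0.8,0],[0,-0.8,0],[0,-0.8,0],[0,-0.8,0],[0,-0.8,0],[0,-0.5,0],[0,0,0]]' --rot '[[0,0,0],[0,0,0],[0,0,0],[0,0,0],[0,0,0],[0,0,0],[0,0,0],[0,0,0],[0,0,0],[0,0,0]]'

```text
time: 23.3
tool_pos: [478.0, -121.3, 234.3]
orientation: [3.131, 0.253, 0.002]
ft_force: [0.1, 0.3, -0.7]
grip_width: 88.0
```

```bash
python3 - <<'E'
from h import *
f=grab('top','t5.png');g=grab('scene','s5.png')
a=[cv2.resize(cv2.imread('pics/'+n)[y:y+130,x:x+130],(400,400),interpolation=3) for n,x,y in(('t5.png',100,125),('s5.png',360,80),('s5.png',280,150))]
cv2.imwrite('pics/c7.png',cv2.resize(np.hstack(a),(800,267)))
for n,ff,(y0,y1,x0,x1) in(('t5.png',f,(125,250,100,215)),('s5.png',g,(100,225,370,490))):
    h=cv2.cvtColor(cv2.imread('pics/'+n),cv2.COLOR_BGR2HSV); m=((h[...,2]>175)&(h[...,1]<175)).astype(np.uint8)
    k=np.zeros_like(m);k[y0:y1,x0:x1]=m[y0:y1,x0:x1]
    c=max(cv2.findContours(k,0,2)[0],key=cv2.contourArea)
    print(n,cv2.minAreaRect(onz(ff,c.reshape(-1,2).astype(float),74)[:,:2].astype(np.float32)))
E
```

```text
t5.png ((479.8499755859375, 288.0144348144531), (162.89878845214844, 133.2233123779297), 9.47898006439209)
s5.png ((506.17529296875, 267.97509765625), (273.2702331542969, 356.3320007324219), 62.46021270751953)
```

View pics/c7.png

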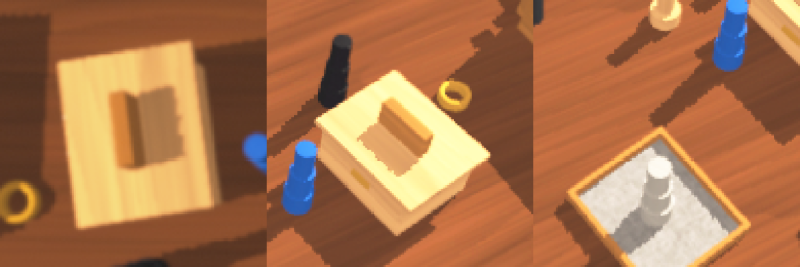

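The lid sits flat on the box, centred at (480,288) with a yaw of 9.5°; the box is at (480,287) and 9.4°. The mandrel stands upright in the tray and the bystanders are still standing. I'm handing the job in.

```bash
python3 -c "
from station import env
print(env.sign_off())"
```

```text
the job is handed in; nothing more can be done
None
```

The job is done and handed in at about 23 s of the 72 s allowed. I lifted the steel mandrel out of the box and stood it upright in the felt tray. I then gripped the large lid by its bar and set it on the box.

- **Mandrel:** I released it only once the wrist force showed the tray was carrying its weight. The last picture shows it upright in the tray.
- **Lid seating:** It met the rim at the expected seated height (TCP at 78.2 mm), with about 5 N at contact. Afterwards, the top view put it within 1 mm and 0.1° of the box, and it looks flat in both views.
- **Checks that failed or disagreed:** My scene-view outline of the lid picked up other light wood and gave a wrong size both times, so I did not use it. While the lid hovered, the two views and the arm's own position differed by a few mm, less than the 9 mm clearance.
- **Bystanders:** The black, blue and wooden pieces were still standing. I touched nothing else.

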